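# Pop the battery hatch of the vacuum logger

## Task

The vacuum logger's batteries are due to be changed, but a flat green tin has been left on its battery hatch. Slide the tin, without lifting it, across onto the ribbed mat on the logger's top, then press the hatch once at its thumb pad, down to the stop, and draw back so that its push-push latch lets it pop open. Do not touch the hatch again once it has sprung open: watch for two seconds that it stands open by itself, and leave the tin on the mat and everything else where it was.

Things in the scene. Friction and masses are not known exactly. Their poses are not given: they have to be found in the camera images.
- logger: flat grey bench instrument, black end cheeks, sloped black front; 230 (x) x 376 (y) x 62 mm high, fast on the table. Origin: on the table under its middle. x to its rear, away from the robot; y to its left; z up. Its top, 62 mm above the table, has the battery hatch in the right half (middle at x 15, y -105 mm) and the ribbed mat in the left half, both level with the top.
- mat_centre (a point): middle of the black ribbed rubber mat let into the logger's top, 144 (x) x 170 mm (y), at the height of the top; axes as the logger's. The mat's edge towards the hatch is 85 mm from here in -y; the hatch begins 120 mm from here in -y. Things slide across freely.
- tin_centre (a point): centre, half-way up, of the flat closed green tin, 69 (x) x 97 (y) x 22 mm high, 0.09 to 0.18 kg, loose. Its own z is up; its long side (own y) lies roughly along the logger's x. At the start it lies on the hatch, its centre 12 mm above the logger's top.
- hatch_pad (a point): middle of the black ribbed thumb pad (52 x 16 mm, flush) on the upper face of the battery hatch. Axes: the logger's while shut; they turn with the hatch. The hatch is a grey plastic flap, 110 (x) x 110 (y) x 3 mm; its hinge line, along x, is 80 mm from here in +y (towards the mat); its free edge is 30 mm from here in -y. At the start the tin hides much of it.
- hatch (a joint): hatch angle (rad): 0 shut and latched, -0.055 pressed to its stop (pad 4.4 mm lower), 1.3 fully open, almost upright, free edge up and over towards the mat. From shut, about 4 N on the pad down to the stop and then letting go releases it (stopping short of -0.05 may not); it follows the finger up, then spring and damper swing it open in about 2 s. Pushed shut to the stop it latches again.
- sight_glass: bystander: glass tube between two steel flanges, 64 mm across, 80 mm tall, standing on the table to the right of the logger. Origin at the middle of its underside.
- screwdriver: bystander: screwdriver, 209 mm long (its own y), 26 mm thick, lying on the table to the right of the logger. Origin at mid-length, on the table.
- cell_a: bystander: spare D-size battery, 33 mm across, 61 mm tall, standing on the table to the left of the logger. Origin at the middle of its underside.
- cell_b: bystander: second spare battery, the same, standing beside the first. Origin at the middle of its underside.
Mind the look-alikes: they are no part of the job. Leave any pink look-alike of the part that bears tin_centre alone.

How it is judged:
By the outcome, as a careful person would: the job done as asked, in the order asked, and still so for the second after the job is handed in, with the robot touching nothing.
It also fails if it takes over 51 s, if anything falls off the work surface, if the arm or the gripper's body presses on something with over 40 N, if the wrist force passes 120 N, or if a joint passes its speed limit or range.

## Robot

A 6-joint arm with a two-finger parallel gripper is mounted at the origin on a cart in front of the work surface, level with it; the furniture and walls round the work are solid. World frame = base frame: x ahead of the robot, y to its left, z up, the work surface at z = 0. Lengths are in m, angles in rad, forces in N, time in s.
With the tool pointing down it reaches from about 0.4 to 0.825 m from the base axis. Payload 7 kg.
Tool frame: the origin (TCP) lies at the very end of the fingers, on their centre line; the grasp point (between the pads) lies 19 mm behind it; z points along the fingers, y is the direction in which the jaws open and shut (so a half turn about z gives the same grasp; the last joint's range is limited). The gripper opens to 88 mm and grips with 3 to 60 N. Pads are 19 mm wide; open, the fingers measure 130 mm over their backs; the gripper's body (78 mm by 193 mm) begins 47 mm behind the grasp point.
Start: joints at [-0.942, 0.359, 0.012, 0, -1.224, -0.288], TCP at [0.226, -0.636, 0.227] pointing down, gripper open.
Joint ranges: [-3.07, 3.07], [-1.43, 2.12], [-1.02, 1.25], [-3.03, 1.67], [-3.05, -0], [-3.03, 3.03]. Speed limits (rad/s): [2.39, 2.39, 3.01, 3.14, 3.14, 3.14].

## Interface

Orientations are given as a unit quaternion [x, y, z, w].
In Python, from rig import arm gives the robot as it stands.
- The arm moves only by the tool drive_tool, never from a script. Its argument "steps" is a list of rows, each a list of 3 entries, a list of its own where there are three numbers: the shift along the tool's x, y, z each as a share of 0.12 m, from -1 to 1, then the turn, a rotation vector about the tool's x, y, z each as a share of 45 degrees, from -1 to 1, then the opening, from 0 (shut) to 1 (fully open). In form: [[[x, y, z], [wx, wy, wz], claw], ...]. A call has 1 to 12 rows; each row shifts and turns the pose as measured when the row begins, along the tool's axes as they then stand; what a row does not reach is not made up. A row lasts 1/12 s, in which the tool goes at most 41.7 mm and 7.16 degrees, less where a joint would pass 70% of its speed; a pose out of reach is approached as far as the arm can. A call with a number of a shift or a turn outside -1 to 1 is refused whole. A call with a gripper value outside its range is refused whole. The fingers move at their own pace and stop on an object; the grip force is fixed at half the most. Time passes only in rows, so rows that do not move let the fingers close. It gives the time, the measured TCP pose, the force and the opening at its end, in the units of the state.
- arm.get_obs(): the state, without advancing time (a new reading comes with each control period).
- arm.camera(name): name is "side" or "top" or "wrist"; returns a dict with "color" (400x640x3 uint8, red, green, blue), "K" (3x3 intrinsics, pixels), "eye" and "orientation" of the camera in the world; the wrist camera has in their place "tool_from_camera" (4x4, takes a point from camera to tool coordinates, whose origin is the TCP and whose axes are the flange's). Camera axes: x right, y down, z forward; pixel columns grow to the right and rows downward; lengths in m; the calibration is good to about 2 mm. A picture is of the moment at which its call begins: read the wrist's pose just before it. There is no depth.
- arm.hand_in(): hands the job in, once; it reports no verdict.
Trained networks look in a picture, given as the dict that the camera call returned (one of the last four; its "shot" number tells which), for a name from the list of things; names that differ only in an ending like _2 or _b are one class to them, and where a whole thing is asked for, a point or a joint stands for the part that bears it (a point fixed in the world has none). Each returns a list of dicts, best first, with "confidence" (0 to 1); they miss things now and then, are a little off and sometimes report something else, mostly with a low value. They report only what shows in the picture. A call takes as long as a camera call. They do not tell look-alikes from the thing itself.
- arm.search_frame(label, picture): "rect" ([left, top, width, height] in pixels, round what is visible of it).
The state is a dict: "time_s": time; "q": joint angles; "dq": joint speeds; "joint_torque": joint torques, N m; "eef_pos": TCP position; "eef_rot": TCP orientation; "ft_force": force on the tool from outside, world axes, zero at the start; "torque": the same for the moment, N m; "opening": finger opening in m.
Only numpy, scipy, OpenCV 4.12 (cv2) and the standard library are available. Lean on these libraries where they do the work, as an engineer would, in place of code of your own. Each camera call takes 0.05 s, during which the arm holds its last target.

## Working session

There is one attempt and no reset: what is moved stays moved. The work goes in short steps, Python scripts to look and compute and a tool call to move; the robot and the scene stay as the last step left them, time stands still between calls to the robot, and variables do not carry over. Pictures are saved under pics/ and viewed, and the job is handed in when it is done.

Besides the shell and the picture viewer there is one more tool, called after "Call:" as name(argument=value, ...), one argument or row to a line, values as JSON. drive_tool: Moves the arm, as the interface text tells. Its arguments: {"type":"object","properties":{"steps":{"type":"array","items":{"type":"array"}}},"required":["steps"]}

```bash
ls; mkdir -p pics; cat > h.py <<'E'
from rig import arm
import numpy as np, cv2
from scipy.spatial.transform import Rotation as R
def snap(name,fn):
    c=arm.camera(name); cv2.imwrite('pics/'+fn,c['color'][:,:,::-1].copy()); return c
def camRt(c):
    o=np.array(c['orientation'],float)
    Rm=R.from_quat(o).as_matrix() if o.size==4 else o.reshape(3,3)
    return Rm,np.array(c['eye'],float)
def ray(c,u,v,z):
    Rm,e=camRt(c); d=Rm@np.linalg.inv(np.array(c['K']))@np.array([u,v,1.]); return e+d*(z-e[2])/d[2]
def proj(c,P):
    Rm,e=camRt(c); p=np.array(c['K'])@(Rm.T@(np.asarray(P,float)-e)); return p[:2]/p[2]
E
python3 - <<'E'
from h import *
for n in ['side','top']:
    c=snap(n,n+'0.png'); print(n,c['eye'],c['orientation'],c['K'])
    for l in ['logger','tin_centre','hatch_pad','hatch','sight_glass','screwdriver','cell_a']:
        print(l,[(np.round(d['rect'],0).tolist(),round(d['confidence'],2)) for d in arm.search_frame(l,c)])
print(arm.get_obs())
E
```

```text
pics
side [0.16058364 0.82330648 0.65108048] [-0.18955679  0.85189101 -0.47480641  0.11361691] [[399.02332043   0.         319.48912902]
 [  0.         399.02332043 196.90077948]
 [  0.           0.           1.        ]]
logger [([260.0, 183.0, 122.0, 118.0], 0.57)]
tin_centre [([359.0, 171.0, 37.0, 20.0], 0.67)]
hatch_pad [([304.0, 196.0, 45.0, 16.0], 0.58)]
hatch [([303.0, 194.0, 47.0, 21.0], 0.87)]
sight_glass [([311.0, 156.0, 21.0, 26.0], 0.96)]
screwdriver [([303.0, 185.0, 41.0, 19.0], 0.47)]
cell_a [([279.0, 276.0, 16.0, 32.0], 0.63)]
top [ 0.37295494 -0.02667102  1.07626532] [ 0.72085764 -0.6843939   0.07504301 -0.07961033] [[434.8508318    0.         316.73783448]
 [  0.         434.8508318  206.11477367]
 [  0.           0.           1.        ]]
logger [([199.0, 181.0, 162.0, 108.0], 0.78)]
tin_centre [([313.0, 196.0, 33.0, 44.0], 0.65), ([406.0, 240.0, 44.0, 45.0], 0.57)]
hatch_pad [([299.0, 201.0, 51.0, 51.0], 0.87)]
hatch [([298.0, 198.0, 48.0, 54.0], 0.88), ([313.0, 199.0, 30.0, 39.0], 0.69), ([381.0, 170.0, 38.0, 37.0], 0.6)]
sight_glass []
screwdriver [([368.0, 202.0, 15.0, 79.0], 0.65)]
cell_a [([177.0, 211.0, 19.0, 18.0], 0.53)]
{'time_s': 0.8, 'q': array([-9.41886027e-01,  3.58570993e-01,  1.18918733e-02, -7.40964808e-06,
       -1.22408216e+00, -2.88108008e-01]), 'dq': array([-5.74117496e-04, -6.21877762e-05, -9.47240928e-04,  2.72828304e-04,
       -5.70561188e-04,  5.80845117e-04]), 'joint_torque': array([-8.08624845e-04, -5.82279253e+01,  2.93284500e+01,  7.00205371e+00,
        1.25088092e-02, -4.32644811e-05]), 'eef_pos': array([ 0.22559725, -0.63616154,  0.22657514]), 'eef_rot': array([-1.69576458e-01,  9.85517034e-01, -1.41727554e-05,  1.08813100e-05]), 'ft_force': array([0.04227725, 0.06570458, 0.33348392]), 'torque': array([-0.01162472, -0.01862231, -0.08112958]), 'opening': 0.08772383471313831}
```

View pics/side0.png

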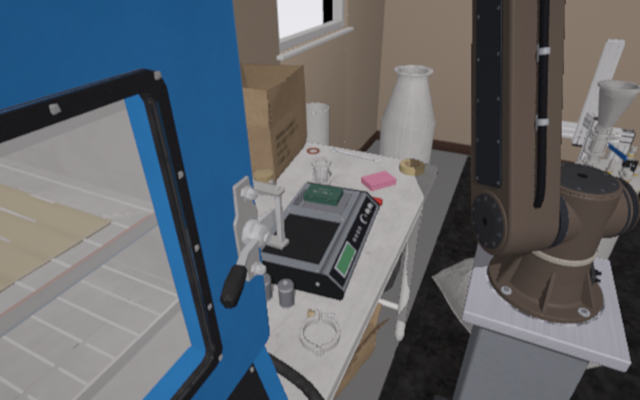

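View pics/top0.png

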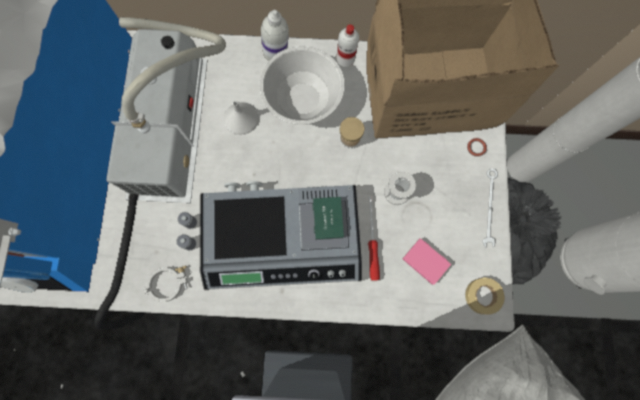

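```bash
python3 - <<'E'
import cv2
a=cv2.imread('pics/top0.png')[160:310,170:470]; cv2.imwrite('pics/top0c.png',cv2.resize(a,(800,400),interpolation=cv2.INTER_CUBIC))
a=cv2.imread('pics/side0.png')[140:320,240:440]; cv2.imwrite('pics/side0c.png',cv2.resize(a,(660,594),interpolation=cv2.INTER_CUBIC))
E
```

```text
(no output)
```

View pics/top0c.png

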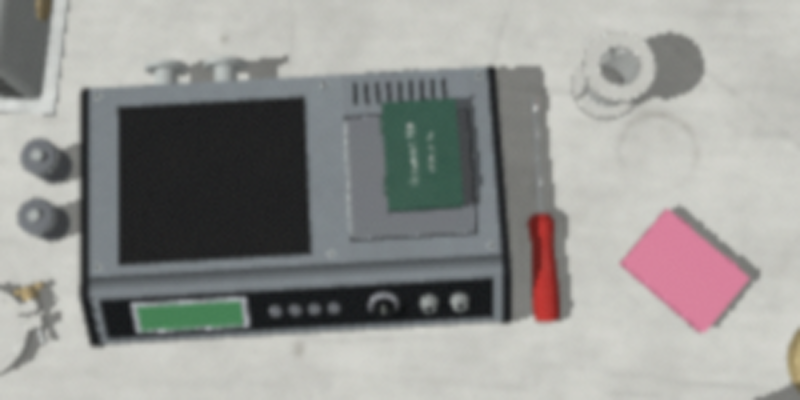

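View pics/side0c.png

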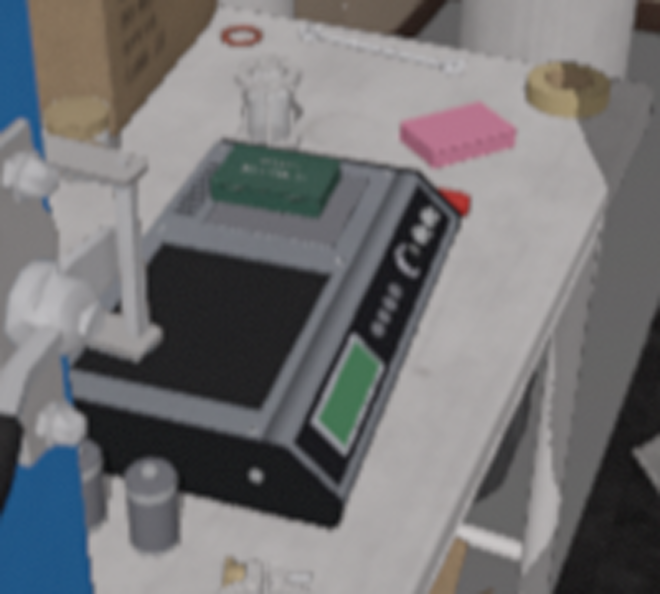

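The green tin on the hatch is at top px (329,218). The pink block at (428,261) is the look-alike on the table, so I leave it. Next I'll fit the logger's pose from the mat and hatch corners, then get the tin outline.

```bash
cat > fit.py <<'E'
from h import *
from scipy.optimize import least_squares
c=arm.camera('top'); 
f=lambda a:[(170+(x+.5)/2.6667-.5,160+(y+.5)/2.6667-.5) for x,y in a]
px=f([(119,109),(303,97),(311,253),(119,263),(476,233),(351,241),(345,115)])
# model local: mat centre x15? y = -105+55+120... solve
hx,hy=.015,-.105
my=hy+.055+.120-0.0   # hatch begins (hinge side) at y=-.05 ; mat centre +.120
print('mat y',my)
L=[(hx+.072,my+.085),(hx+.072,my-.085),(hx-.072,my-.085),(hx-.072,my+.085),(hx-.055,hy-.055),(hx-.055,hy+.055),(hx+.055,hy+.055)]
W=np.array([ray(c,u,v,.062) for u,v in px])[:,:2]; L=np.array(L)
def res(p): 
    C,S=np.cos(p[2]),np.sin(p[2]); return ((L@np.array([[C,S],[-S,C]])+p[:2])-W).ravel()
s=least_squares(res,[.4,0,0]); print(s.x, np.round(res(s.x).reshape(-1,2)*1e3,1))
np.save('logger.npy',s.x)
g=c['color'].astype(int); m=((g[:,:,1]>g[:,:,0]+25)&(g[:,:,1]>g[:,:,2])).astype(np.uint8)[:245]; 
m=m.copy(); n,lab,st,cen=cv2.connectedComponentsWithStats(m); print(st[:5].tolist())
i=1+np.argmax(st[1:,4]); pts=np.argwhere(lab==i)[:,::-1]
w=np.array([ray(c,u,v,.085)[:2] for u,v in pts]); r=cv2.minAreaRect((w*1000).astype(np.float32)); print('tin',r,w.mean(0))
def l2w(x,y):
    C,S=np.cos(s.x[2]),np.sin(s.x[2]); return s.x[:2]+[C*x-S*y,S*x+C*y]
print('pad',l2w(.015,-.130),'mat',l2w(hx,my),'corners',l2w(.115,-.188),l2w(-.115,-.188))
E
python3 fit.py
```

```text
mat y 0.07
[0.53038466 0.07068335 0.09577813] [[ 2.6  1.5]
 [-0.7 -3.3]
 [-4.3 -0.4]
 [-3.1  2. ]
 [ 1.5  0.3]
 [ 3.7  0.7]
 [ 0.3 -0.9]]
[[0, 0, 640, 245, 155871], [314, 198, 29, 40, 929]]
tin ((568.735595703125, -41.71196365356445), (92.3448486328125, 62.57440948486328), 6.0010552406311035) [ 0.568091   -0.04217106]
pad [ 0.55774804 -0.05728635] mat [0.53862169 0.141797  ] corners [ 0.66283636 -0.10545735] [ 0.4338905  -0.12745266]
```

Call:
drive_tool(
  steps=[
    [[-0.28,0.197,0],[0,0,0],0.5],
    [[-0.28,0.197,0],[0,0,0],0.5],
    [[-0.28,0.197,0],[0,0,0],0.5],
    [[-0.28,0.197,0],[0,0,0],0.5],
    [[-0.28,0.197,0],[0,0,0],0.5],
    [[-0.28,0.197,0],[0,0,0],0.5],
    [[-0.28,0.197,0],[0,0,0],0.5],
    [[-0.28,0.197,0],[0,0,0],0.5],
    [[-0.28,0.197,0],[0,0,0],0.5],
    [[-0.28,0.197,0],[0,0,0],0.5],
    [[-0.28,0.197,0],[0,0,0],0.5],
    [[-0.28,0.197,0],[0,0,0],0.5],
  ],
)

```text
time_s: 1.85
eef_pos: [0.5126, -0.2317, 0.2263]
eef_rot: [-0.164, 0.986, -0.001, 0.001]
ft_force: [0.7, -0.3, -0.1]
opening: 0.0436
```

Call:
drive_tool(
  steps=[
    [[0,0,0],[0,0,-0.156],0.5],
    [[0,0,0],[0,0,-0.156],0.5],
    [[0,0,0],[0,0,-0.156],0.5],
    [[0,0,0],[0,0,-0.156],0.5],
    [[0,0,0],[0,0,-0.156],0.5],
    [[0,0,0],[0,0,-0.156],0.5],
    [[0,0,0],[0,0,-0.156],0.5],
    [[0,0,0],[0,0,-0.156],0.5],
    [[0,0,0],[0,0,-0.156],0.5],
    [[0,0,0],[0,0,-0.156],0.5],
    [[0,0,0],[0,0,-0.13],0.5],
  ],
)

```text
time_s: 2.77
eef_pos: [0.5191, -0.2221, 0.2276]
eef_rot: [0.747, -0.665, 0.003, -0.002]
ft_force: [0.0, 0.3, 0.3]
opening: 0.0438
```

```bash
cat >> h.py <<'E'
def wcam():
    o=arm.get_obs(); c=arm.camera('wrist'); T=np.eye(4); T[:3,:3]=R.from_quat(o['eef_rot']).as_matrix(); T[:3,3]=o['eef_pos']
    M=T@np.array(c['tool_from_camera']); c['eye']=M[:3,3]; c['orientation']=M[:3,:3]; return c
def where(tx=None):
    o=arm.get_obs(); Rm=R.from_quat(o['eef_rot']).as_matrix(); p=np.array(o['eef_pos'])
    l=np.load('logger.npy'); C,S=np.cos(l[2]),np.sin(l[2]); d=p[:2]-l[:2]
    print('t',round(o['time_s'],2),'pos',p.round(4),'toolx',Rm[:,0].round(3),'tooly',Rm[:,1].round(3),'z',Rm[:,2].round(3),'local',np.round([C*d[0]+S*d[1],-S*d[0]+C*d[1]],4),'F',np.round(o['ft_force'],2),'op',round(o['opening'],4),'q',o['q'].round(2))
    yaw=np.arctan2(Rm[1,1],Rm[0,1]); print('yaw err deg tooly vs logger x',np.degrees((yaw-l[2]+np.pi/2)%np.pi-np.pi/2))
    if tx is not None:
        g=np.array([l[0]+C*tx[0]-S*tx[1],l[1]+S*tx[0]+C*tx[1],tx[2]]); print('need tool shares',np.round(Rm.T@(g-p)/.12,3))
E
python3 -c "
from h import *
where((.027,-.215,.16))
c=wcam(); cv2.imwrite('pics/w1.png',c['color'][:,:,::-1].copy())"
```

```text
t 2.77 pos [ 0.5191 -0.2221  0.2276] toolx [ 0.116 -0.993  0.002] tooly [-0.993 -0.116 -0.006] z [ 0.006 -0.001 -1.   ] local [-0.0393 -0.2904] F [0.04 0.27 0.31] op 0.0438 q [-0.06  0.17 -0.24  0.   -1.15  0.17]
yaw err deg tooly vs logger x 1.164529142325699
need tool shares [-0.618 -0.561  0.565]
```

View pics/w1.png

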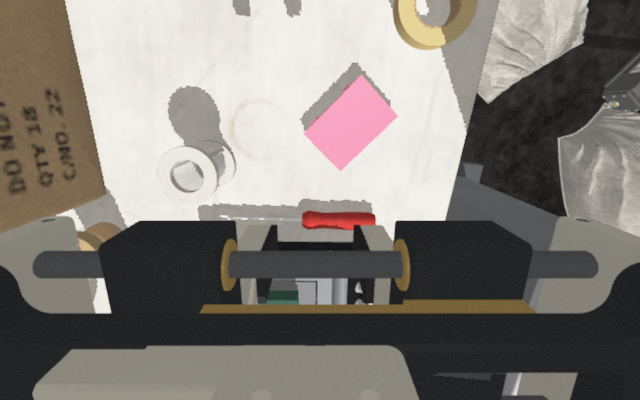

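Call:
drive_tool(
  steps=[
    [[-0.2,-0.187,0.15],[0,0,0.026],0.5],
    [[-0.2,-0.187,0.15],[0,0,0],0.5],
    [[-0.2,-0.187,0.15],[0,0,0],0.5],
    [[0,0,0],[0,0,0],0.5],
    [[0,0,0],[0,0,0],0.5],
  ],
)

```text
time_s: 3.23
eef_pos: [0.5819, -0.1415, 0.1743]
eef_rot: [0.737, -0.676, 0.005, -0.003]
ft_force: [-0.2, -0.1, 0.5]
opening: 0.0437
```

```bash
python3 -c "
from h import *
where((.027,-.177,.071))
c=snap('side','s1.png')
a=c['color'][120:320,240:480,::-1]; cv2.imwrite('pics/s1c.png',cv2.resize(a,(720,600),interpolation=cv2.INTER_CUBIC))
c=snap('top','t1.png')
a=c['color'][150:310,170:470,::-1]; cv2.imwrite('pics/t1c.png',cv2.resize(a,(800,427),interpolation=cv2.INTER_CUBIC))"
```

```text
t 3.23 pos [ 0.5819 -0.1415  0.1743] toolx [ 0.087 -0.996  0.003] tooly [-0.996 -0.087 -0.012] z [ 0.012 -0.002 -1.   ] local [ 0.031  -0.2162] F [-0.17 -0.13  0.51] op 0.0437 q [ 0.09  0.27 -0.25  0.   -1.05 -0.  ]
yaw err deg tooly vs logger x -0.48169057028186246
need tool shares [-0.329  0.046  0.859]
```

View pics/s1c.png

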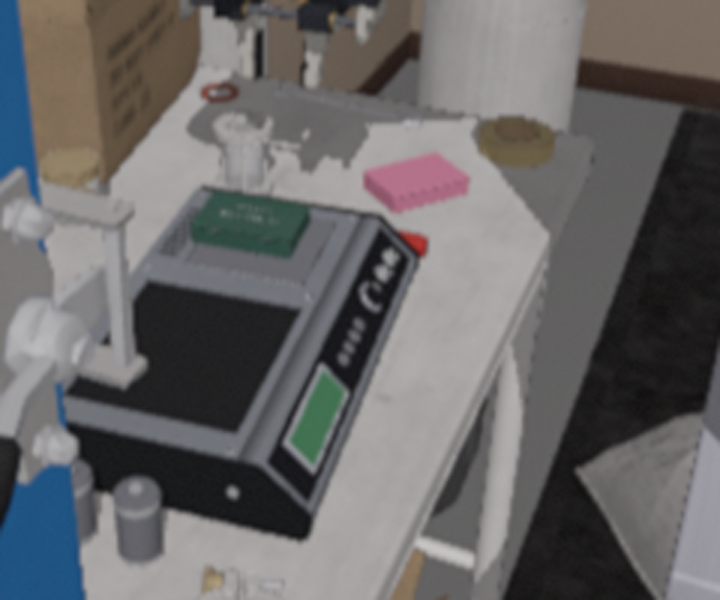

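View pics/t1c.png

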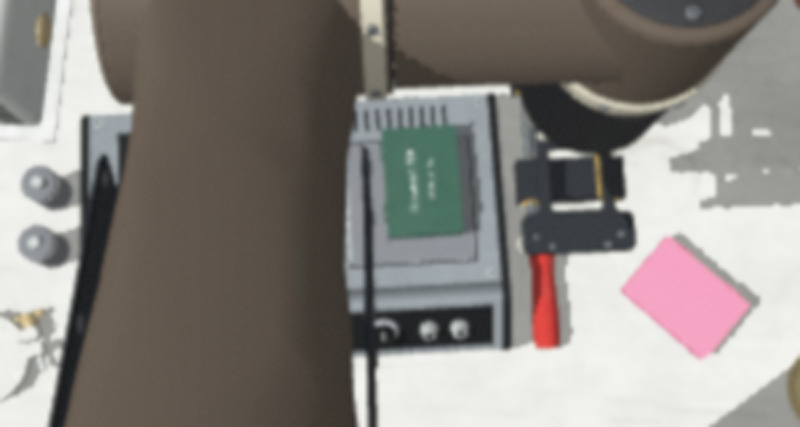

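Call:
drive_tool(
  steps=[
    [[0,0.023,0.27],[-0.015,0,0.01],0.5],
    [[0,0.023,0.27],[0,0,0],0.5],
    [[0,0,0.2],[0,0,0],0.5],
    [[-0.05,0,0.05],[0,0,0],0.5],
    [[-0.1,0,0.05],[0,0,0],0.5],
    [[-0.1,0,0.0],[0,0,0],0.5],
    [[0,0,0],[0,0,0],0.5],
  ],
)

```text
time_s: 3.92
eef_pos: [0.5765, -0.1154, 0.0782]
eef_rot: [0.731, -0.683, 0.006, -0.003]
ft_force: [-0.6, -0.1, 0.4]
opening: 0.0438
```

```bash
python3 -c "
from h import *
where((.027,-.165,.070))
c=snap('side','s2.png')
a=c['color'][140:260,270:430,::-1]; cv2.imwrite('pics/s2c.png',cv2.resize(a,(800,600),interpolation=cv2.INTER_CUBIC))"
```

```text
t 3.92 pos [ 0.5765 -0.1154  0.0782] toolx [ 0.068 -0.998  0.005] tooly [-0.998 -0.068 -0.012] z [ 0.012 -0.004 -1.   ] local [ 0.0281 -0.1896] F [-0.64 -0.12  0.41] op 0.0438 q [ 0.14  0.35 -0.38  0.01 -0.83 -0.08]
yaw err deg tooly vs logger x -1.6025737648357683
need tool shares [-0.205  0.016  0.067]
```

View pics/s2c.png

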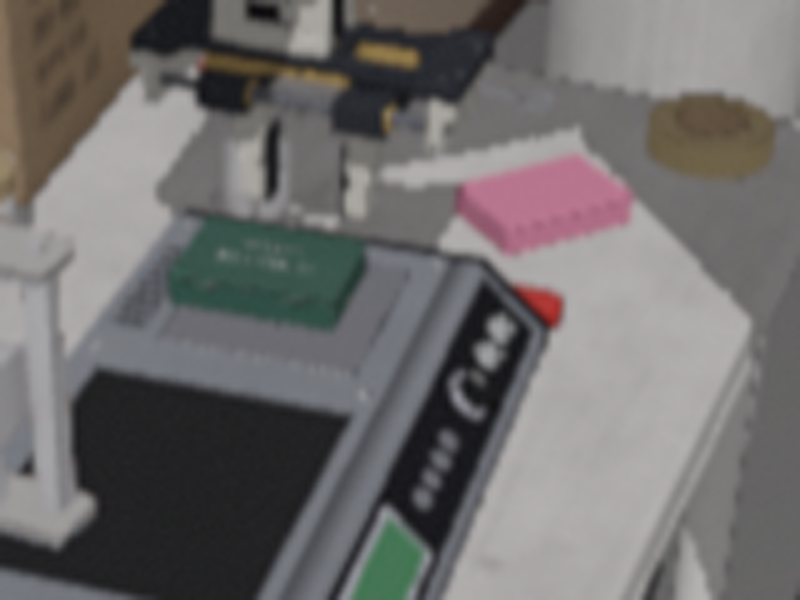

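Call:
drive_tool(
  steps=[
    [[-0.03,0,0.05],[-0.015,0,-0.036],0.5],
    [[-0.03,0,0.03],[0,0,0],0.5],
    [[-0.05,0,0.0],[0,0,0],0.5],
    [[0,0,0],[0,0,0],0.5],
  ],
)

```text
time_s: 4.3
eef_pos: [0.5782, -0.1003, 0.0721]
eef_rot: [0.742, -0.67, 0.004, -0.0]
ft_force: [0.2, -0.7, -0.2]
opening: 0.0437
```

```bash
python3 -c "
from h import *
where((.016,.026,.069))"
```

```text
t 4.3 pos [ 0.5782 -0.1003  0.0721] toolx [ 0.101 -0.995  0.005] tooly [-0.995 -0.101 -0.006] z [ 0.007 -0.005 -1.   ] local [ 0.0312 -0.1748] F [ 0.21 -0.68 -0.16] op 0.0437 q [ 0.17  0.36 -0.39  0.01 -0.82 -0.07]
yaw err deg tooly vs logger x 0.3233316104898342
need tool shares [-1.674  0.118  0.016]
```

Call:
drive_tool(
  steps=[
    [[-0.04,0.01,0.012],[0,0,0],0.5],
    [[-0.05,0.005,0.01],[0,0,0],0.5],
    [[-0.05,0.005,0],[0,0,0],0.5],
    [[-0.05,0.005,0],[0,0,0],0.5],
    [[-0.06,0.005,0],[0,0,0],0.5],
    [[-0.06,0.005,0],[0,0,0],0.5],
    [[-0.06,0.005,0],[0,0,0],0.5],
    [[-0.06,0.005,0],[0,0,0],0.5],
  ],
)

```text
time_s: 4.97
eef_pos: [0.5669, -0.0457, 0.0695]
eef_rot: [0.742, -0.671, 0.005, -0.0]
ft_force: [-0.1, -1.1, 0.1]
opening: 0.0438
```

```bash
python3 -c "
from h import *
where((.016,.026,.069))
c=snap('side','s3.png')
a=c['color'][140:300,250:430,::-1]; cv2.imwrite('pics/s3c.png',cv2.resize(a,(675,600),interpolation=cv2.INTER_CUBIC))"
```

```text
t 4.97 pos [ 0.5669 -0.0457  0.0695] toolx [ 0.1   -0.995  0.006] tooly [-0.995 -0.1   -0.007] z [ 0.008 -0.006 -1.   ] local [ 0.0252 -0.1194] F [-0.06 -1.09  0.09] op 0.0438 q [ 0.27  0.33 -0.43  0.01 -0.8  -0.18]
yaw err deg tooly vs logger x 0.25196855620281305
need tool shares [-1.212  0.071 -0.004]
```

View pics/s3c.png

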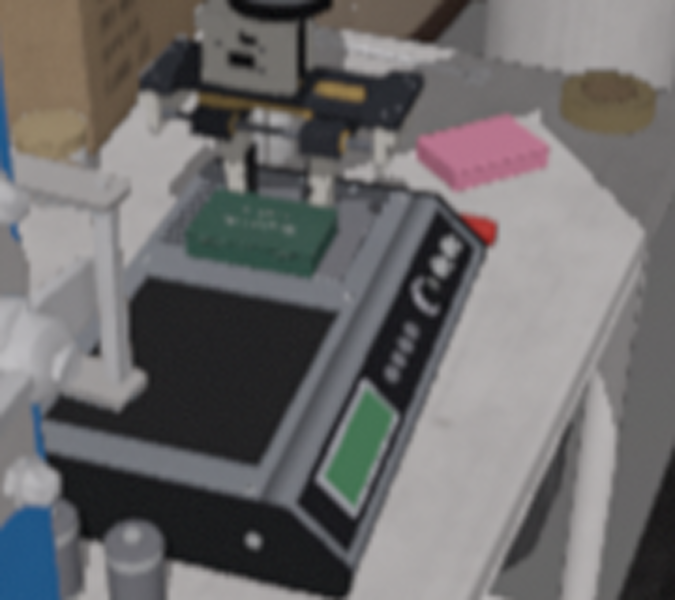

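Call:
drive_tool(
  steps=[
    [[-0.06,0.005,0],[0,0,0],0.5],
    [[-0.075,0.005,0],[0,0,0],0.5],
    [[-0.08,0.005,0],[0,0,0],0.5],
    [[-0.08,0.005,0],[0,0,0],0.5],
    [[-0.08,0.005,0],[0,0,0],0.5],
    [[-0.08,0.005,0],[0,0,0],0.5],
    [[-0.08,0.005,0],[0,0,0],0.5],
    [[-0.08,0.005,0],[0,0,0],0.5],
    [[-0.08,0.005,0],[0,0,0],0.5],
    [[-0.08,0.005,0],[0,0,0],0.5],
  ],
)

```text
time_s: 5.85
eef_pos: [0.5499, 0.0561, 0.0695]
eef_rot: [0.742, -0.671, 0.005, -0.001]
ft_force: [0.3, -2.0, 1.7]
opening: 0.0438
```

```bash
python3 -c "
from h import *
where((.016,.026,.069))
c=snap('side','s4.png')
a=c['color'][140:300,250:430,::-1]; cv2.imwrite('pics/s4c.png',cv2.resize(a,(675,600),interpolation=cv2.INTER_CUBIC))"
```

```text
t 5.85 pos [0.5499 0.0561 0.0695] toolx [ 0.101 -0.995  0.007] tooly [-0.995 -0.101 -0.008] z [ 0.008 -0.006 -1.   ] local [ 0.0181 -0.0164] F [ 0.3  -2.04  1.71] op 0.0438 q [ 0.46  0.31 -0.47  0.01 -0.79 -0.37]
yaw err deg tooly vs logger x 0.2968430664328226
need tool shares [-0.353  0.015  0.001]
```

View pics/s4c.png

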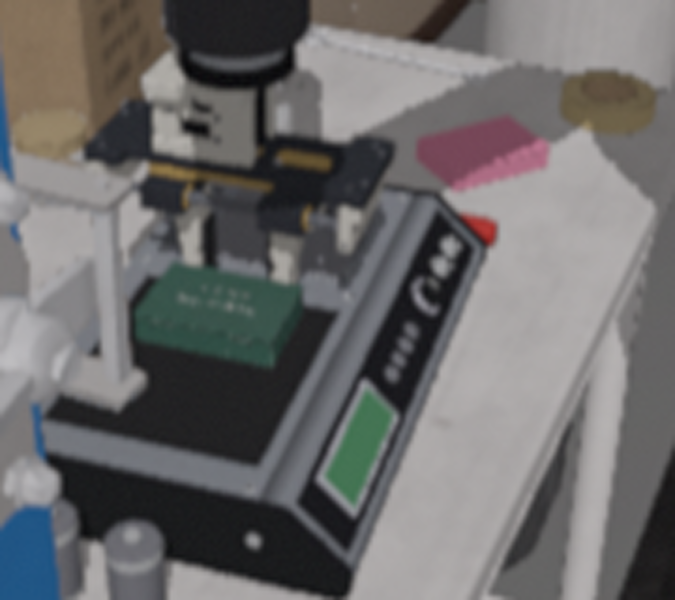

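Call:
drive_tool(
  steps=[
    [[-0.08,0.002,0],[0,0,0],0.5],
    [[-0.08,0,0],[0,0,0],0.5],
    [[-0.07,0,0],[0,0,0],0.5],
    [[-0.06,0,0],[0,0,0],0.5],
    [[-0.04,0,0],[0,0,0],0.5],
    [[-0.02,0,0],[0,0,0],0.5],
    [[0,0,0],[0,0,0],0.5],
  ],
)

```text
time_s: 6.48
eef_pos: [0.5447, 0.104, 0.0693]
eef_rot: [0.743, -0.67, 0.005, -0.001]
ft_force: [1.3, -2.3, 1.2]
opening: 0.0437
```

```bash
python3 -c "
from h import *
where((.016,-.13,.13))
c=wcam(); cv2.imwrite('pics/w5.png',c['color'][:,:,::-1].copy())
c=snap('side','s5.png')
a=c['color'][140:300,250:430,::-1]; cv2.imwrite('pics/s5c.png',cv2.resize(a,(675,600),interpolation=cv2.INTER_CUBIC))"
```

```text
t 6.48 pos [0.5447 0.104  0.0693] toolx [ 0.103 -0.995  0.007] tooly [-0.995 -0.103 -0.008] z [ 0.008 -0.006 -1.   ] local [0.0174 0.0318] F [ 1.26 -2.27  1.16] op 0.0437 q [ 0.55  0.31 -0.46  0.01 -0.79 -0.45]
yaw err deg tooly vs logger x 0.418790194887418
need tool shares [ 1.352  0.018 -0.497]
```

View pics/s5c.png

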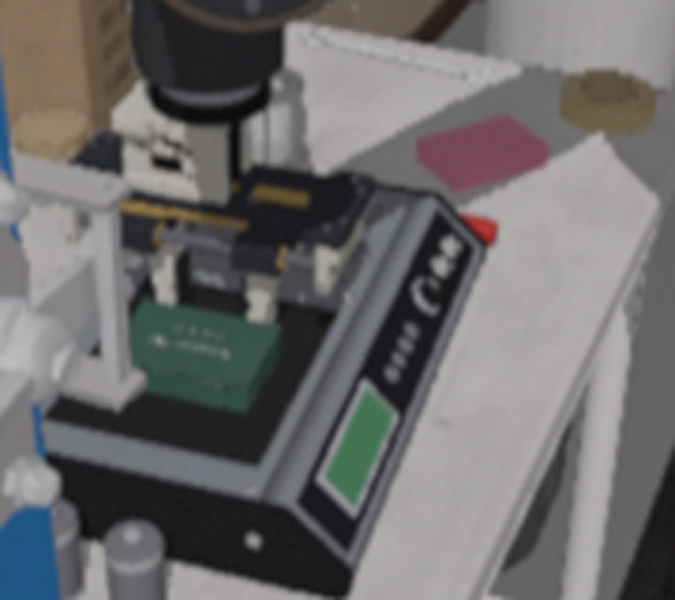

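View pics/w5.png

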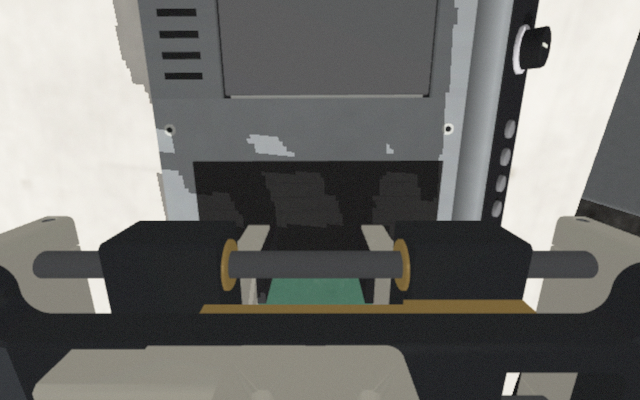

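Call:
drive_tool(
  steps=[
    [[0.1,0,0],[0,0,0],0.5],
    [[0.25,0,-0.1],[0,0,0],0.3],
    [[0.15,0,-0.25],[0,0,0],0],
    [[0.05,0,-0.3],[0,0,0],0],
    [[0,0,-0.3],[0,0,0],0],
    [[0,0,-0.1],[0,0,0],0],
    [[0,0,0],[0,0,0],0],
    [[0,0,0],[0,0,0],0],
    [[0,0,0],[0,0,0],0],
  ],
)

```text
time_s: 7.33
eef_pos: [0.5484, 0.0301, 0.1976]
eef_rot: [0.741, -0.672, 0.003, 0.001]
ft_force: [-0.6, 0.2, 0.4]
opening: 0.001
```

```bash
python3 -c "
from h import *
where((.016,-.13,.13))
c=wcam(); cv2.imwrite('pics/w6.png',c['color'][:,:,::-1].copy())
for l in ['hatch_pad','hatch']: print(l,arm.search_frame(l,c))
l=np.load('logger.npy'); C,S=np.cos(l[2]),np.sin(l[2])
L=lambda x,y:(l[0]+C*x-S*y,l[1]+S*x+C*y,.062)
for p in [(.015,-.13),(.07,-.05),(-.04,-.05),(-.04,-.16),(.07,-.16)]: print(p,proj(c,L(*p)).round(1))
"
```

```text
t 7.33 pos [0.5484 0.0301 0.1976] toolx [ 0.098 -0.995  0.005] tooly [-0.995 -0.098 -0.002] z [ 0.003 -0.005 -1.   ] local [ 0.014  -0.0421] F [-0.61  0.18  0.37] op 0.001 q [ 0.42  0.17 -0.31  0.01 -1.08 -0.32]
yaw err deg tooly vs logger x 0.1345191895935496
need tool shares [ 0.73  -0.013  0.567]
hatch_pad [{'rect': [262.6, 64.9, 112.3, 121.4], 'confidence': 0.62}]
hatch [{'rect': [258.5, 62.0, 116.2, 121.4], 'confidence': 0.62}]
(0.015, -0.13) [316.   97.4]
(0.07, -0.05) [262.2 179.2]
(-0.04, -0.05) [369.4 179.5]
(-0.04, -0.16) [375.3  63.6]
(0.07, -0.16) [256.9  63.3]
```

View pics/w6.png

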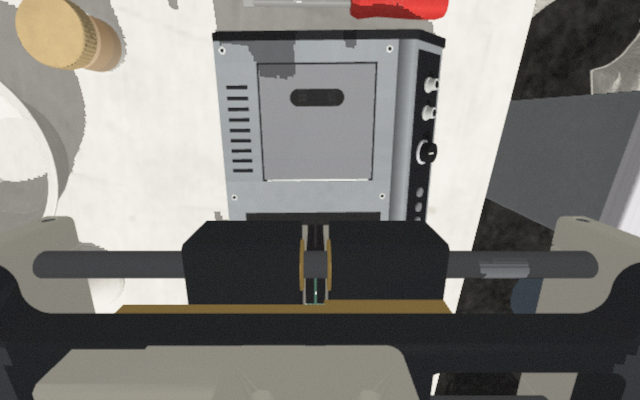

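The wrist view puts the thumb pad at px (317,97). The fit predicts (316,97), so they agree. I'll move above the pad.

Call:
drive_tool(
  steps=[
    [[0.25,0,0.15],[0,0,0],0],
    [[0.25,0,0.25],[0,0,0],0],
    [[0.2,-0.005,0.25],[0,0,0],0],
    [[0.06,0,0.2],[0,0,0],0],
    [[0,0,0.1],[0,0,0],0],
    [[0,0,0],[0,0,0],0],
  ],
)

```text
time_s: 7.98
eef_pos: [0.5565, -0.0632, 0.0741]
eef_rot: [0.743, -0.67, 0.0, 0.004]
ft_force: [-1.0, 0.5, 0.2]
opening: 0.0002
```

```bash
python3 -c "
from h import *
where((.015,-.134,.07))"
```

```text
t 7.98 pos [ 0.5565 -0.0632  0.0741] toolx [ 0.103 -0.995  0.005] tooly [-0.995 -0.103  0.005] z [-0.004 -0.006 -1.   ] local [ 0.0132 -0.1357] F [-1.    0.48  0.25] op 0.0002 q [ 0.24  0.32 -0.44  0.01 -0.82 -0.14]
yaw err deg tooly vs logger x 0.4407789162794545
need tool shares [-0.015 -0.016  0.034]
```

Call:
drive_tool(
  steps=[
    [[-0.01,-0.01,0.05],[0,0,0],0],
    [[0,0,0.035],[0,0,0],0],
    [[0,0,0.0],[0,0,0],0],
  ],
)

```text
time_s: 8.23
eef_pos: [0.557, -0.0618, 0.062]
eef_rot: [0.743, -0.669, -0.0, 0.005]
ft_force: [-1.3, -2.3, 3.8]
opening: 0.0003
```

```bash
python3 -c "
from h import *
where((.015,-.134,.058))"
```

```text
t 8.23 pos [ 0.557  -0.0618  0.062 ] toolx [ 0.104 -0.995  0.007] tooly [-0.995 -0.104  0.009] z [-0.008 -0.007 -1.   ] local [ 0.0138 -0.1344] F [-1.25 -2.31  3.79] op 0.0003 q [ 0.24  0.34 -0.44  0.01 -0.8  -0.14]
yaw err deg tooly vs logger x 0.49533234909809865
need tool shares [-0.003 -0.01   0.033]
```

Call:
drive_tool(
  steps=[
    [[0,0,0.015],[0,0,0],0],
    [[0,0,0.015],[0,0,0],0],
    [[0,0,0.015],[0,0,0],0],
  ],
)

```text
time_s: 8.48
eef_pos: [0.5577, -0.0612, 0.0588]
eef_rot: [0.744, -0.668, 0.0, 0.005]
ft_force: [-1.9, -1.8, 3.4]
opening: 0.0004
```

Call:
drive_tool(
  steps=[
    [[0,0,0.015],[0,0,0],0],
    [[0,0,0.015],[0,0,0],0],
  ],
)

```text
time_s: 8.65
eef_pos: [0.5578, -0.0612, 0.0568]
eef_rot: [0.744, -0.668, 0.001, 0.005]
ft_force: [-6.0, -0.8, 17.9]
opening: 0.0006
```

The force rose to 17.9 N at z = 56.8 mm, so the hatch is on its stop. Now I draw straight up, fast.

Call:
drive_tool(
  steps=[
    [[0,0,-0.2],[0,0,0],0],
    [[0,0,-0.34],[0,0,0],0],
    [[0,0,-0.34],[0,0,0],0],
    [[0,0,-0.34],[0,0,0],0],
    [[0.1,0,-0.32],[0,0,0],0],
    [[0.2,0,-0.25],[0,0,0],0],
    [[0.3,0,0],[0,0,0],0],
    [[0.3,0,0],[0,0,0],0],
    [[0.2,0,0],[0,0,0],0],
  ],
)

```text
time_s: 9.4
eef_pos: [0.5767, -0.1879, 0.2872]
eef_rot: [0.748, -0.664, 0.006, -0.001]
ft_force: [0.5, 0.6, 0.4]
opening: 0.0004
```

```bash
python3 -c "
from h import *
where()
for n in ['side','top']:
    c=snap(n,n[0]+'7.png')
    a=c['color'][140:300,200:440,::-1]; cv2.imwrite('pics/%s7c.png'%n[0],cv2.resize(a,(798,532),interpolation=cv2.INTER_CUBIC))"
```

```text
t 9.4 pos [ 0.5767 -0.1879  0.2872] toolx [ 0.118 -0.993  0.007] tooly [-0.993 -0.118 -0.009] z [ 0.01  -0.006 -1.   ] local [ 0.0214 -0.2619] F [0.45 0.58 0.39] op 0.0004 q [ 0.01  0.21 -0.06  0.01 -1.29  0.11]
yaw err deg tooly vs logger x 1.2702165168189015
```

View pics/s7c.png

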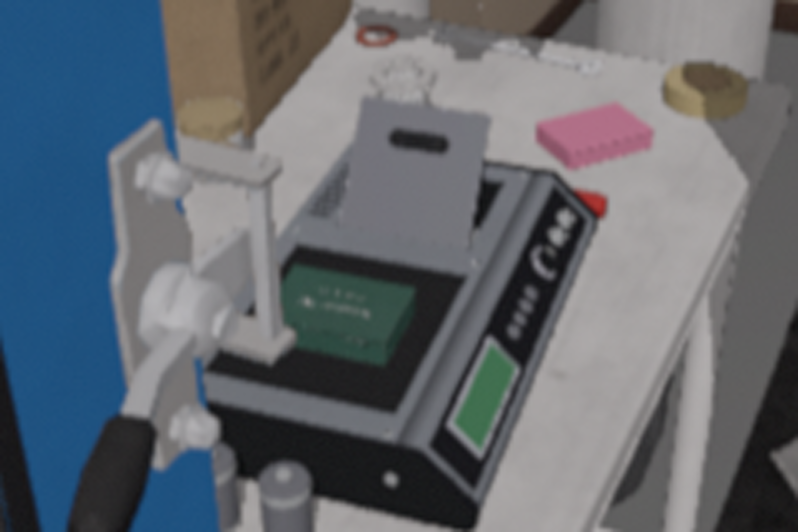

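View pics/t7c.png

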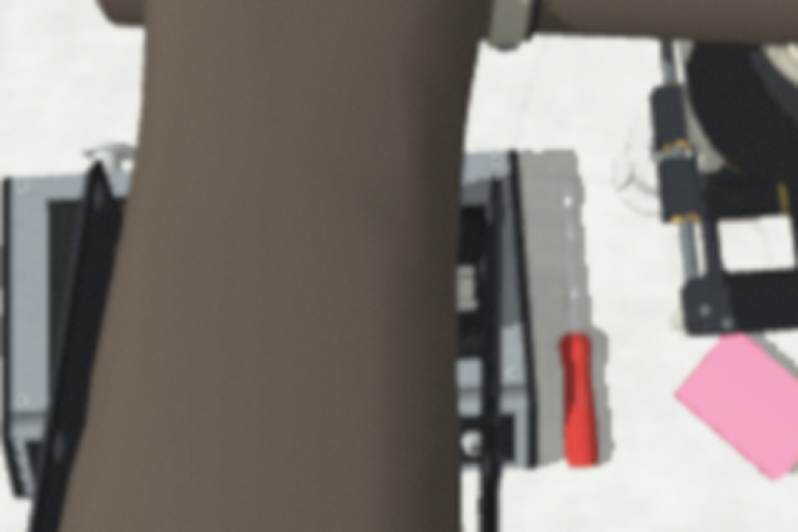

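The hatch is standing open and the tin is on the mat. I'll clear the top view and wait more than 2 s.

Call:
drive_tool(
  steps=[
    [[0.25,0.2,0],[0,0,0],0],
    [[0.25,0.2,0],[0,0,0],0],
    [[0.25,0.2,0],[0,0,0],0],
    [[0.25,0.2,0],[0,0,0],0],
    [[0.25,0.2,0],[0,0,0],0],
    [[0.25,0.2,0],[0,0,0],0],
    [[0.25,0.2,0],[0,0,0],0],
    [[0.25,0.2,0],[0,0,0],0],
    [[0.15,0.1,0],[0,0,0],0],
    [[0,0,0],[0,0,0],0],
    [[0,0,0],[0,0,0],0],
    [[0,0,0],[0,0,0],0],
  ],
)

```text
time_s: 10.5
eef_pos: [0.4019, -0.4735, 0.282]
eef_rot: [0.748, -0.664, 0.007, -0.005]
ft_force: [-0.1, -0.2, 0.1]
opening: 0.0001
```

Call:
drive_tool(
  steps=[
    [[0,0,0],[0,0,0],0],
    [[0,0,0],[0,0,0],0],
    [[0,0,0],[0,0,0],0],
    [[0,0,0],[0,0,0],0],
    [[0,0,0],[0,0,0],0],
    [[0,0,0],[0,0,0],0],
    [[0,0,0],[0,0,0],0],
    [[0,0,0],[0,0,0],0],
    [[0,0,0],[0,0,0],0],
    [[0,0,0],[0,0,0],0],
    [[0,0,0],[0,0,0],0],
    [[0,0,0],[0,0,0],0],
  ],
)

```text
time_s: 11.5
eef_pos: [0.406, -0.4689, 0.2825]
eef_rot: [0.75, -0.661, 0.008, -0.006]
ft_force: [-0.1, -0.2, 0.1]
opening: 0.0001
```

Call:
drive_tool(
  steps=[
    [[0,0,0],[0,0,0],0],
    [[0,0,0],[0,0,0],0],
    [[0,0,0],[0,0,0],0],
    [[0,0,0],[0,0,0],0],
    [[0,0,0],[0,0,0],0],
    [[0,0,0],[0,0,0],0],
    [[0,0,0],[0,0,0],0],
    [[0,0,0],[0,0,0],0],
    [[0,0,0],[0,0,0],0],
    [[0,0,0],[0,0,0],0],
    [[0,0,0],[0,0,0],0],
    [[0,0,0],[0,0,0],0],
  ],
)

```text
time_s: 12.5
eef_pos: [0.4057, -0.4691, 0.2825]
eef_rot: [0.75, -0.661, 0.008, -0.006]
ft_force: [-0.1, 0.1, -0.6]
opening: 0.0002
```

```bash
python3 -c "
from h import *
where()
for n in ['side','top']:
    c=snap(n,n[0]+'8.png')
    a=c['color'][140:310,170:440,::-1]; cv2.imwrite('pics/%s8c.png'%n[0],cv2.resize(a,(794,500),interpolation=cv2.INTER_CUBIC))"
```

```text
t 12.5 pos [ 0.4057 -0.4691  0.2825] toolx [ 0.126 -0.992  0.004] tooly [-0.992 -0.126 -0.02 ] z [ 0.02  -0.002 -1.   ] local [-0.1757 -0.5254] F [-0.13  0.11 -0.61] op 0.0002 q [-0.55  0.23 -0.04 -0.01 -1.29  0.68]
yaw err deg tooly vs logger x 1.7529683282665485
```

View pics/s8c.png

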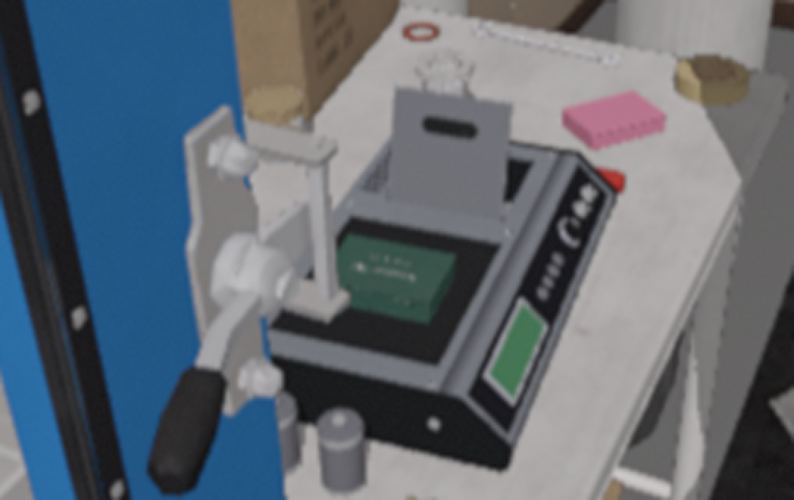

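View pics/t8c.png

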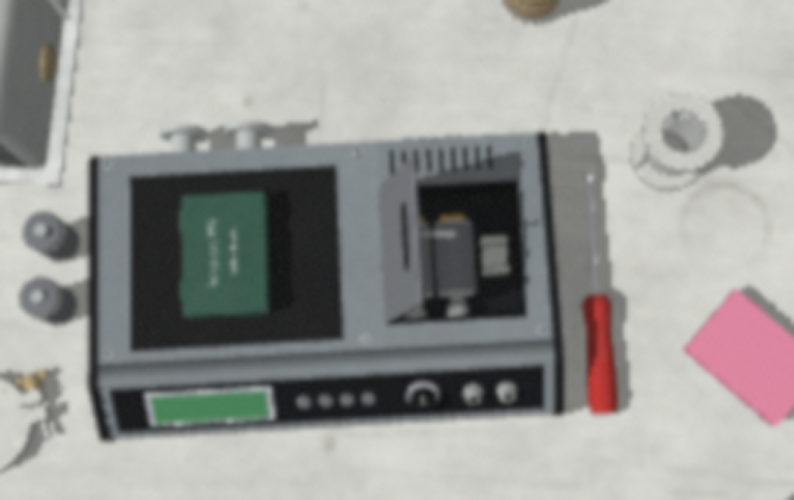

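Call:
drive_tool(
  steps=[
    [[0,0,0],[0,0,0],0],
    [[0,0,0],[0,0,0],0],
    [[0,0,0],[0,0,0],0],
    [[0,0,0],[0,0,0],0],
    [[0,0,0],[0,0,0],0],
    [[0,0,0],[0,0,0],0],
    [[0,0,0],[0,0,0],0],
    [[0,0,0],[0,0,0],0],
    [[0,0,0],[0,0,0],0],
    [[0,0,0],[0,0,0],0],
    [[0,0,0],[0,0,0],0],
    [[0,0,0],[0,0,0],0],
  ],
)

```text
time_s: 13.6
eef_pos: [0.4058, -0.4691, 0.2825]
eef_rot: [0.75, -0.661, 0.008, -0.006]
ft_force: [0.1, -0.7, -0.4]
opening: 0.0002
```

```bash
python3 -c "
from h import *
a=cv2.imread('pics/t8.png').astype(int); c=snap('top','t9.png'); d=np.abs(a-c['color'][:,:,::-1].astype(int)).max(2)[160:310,170:470]; print((d>40).sum(), d.max())
print(arm.hand_in())"
```

```text
0 6
the job is handed in; nothing more can be done
None
```

I slid the green tin off the hatch and onto the ribbed mat, pushing it along the logger's top with two fingertips and not lifting it. I then pressed the hatch once at the thumb pad, down to its stop (17.9 N, fingertips at z = 56.8 mm), and drew straight up. The hatch sprang open, and I did not touch it again.

**Last checks:** the job was handed in at about 13.6 s. The side and top pictures at about 12.5 s show the hatch standing open by itself and the tin wholly on the mat. The sight glass, screwdriver, batteries and pink look-alike appear to be where they were. A second top picture about 1 s later showed no change around the logger, with the arm well clear. That was about 4 s after the hatch was first seen open. No check failed or disagreed.

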